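Test-spin the banding wheel and stop it on its mark

ROBOT

A 7-joint arm with a two-finger parallel gripper is mounted at the origin on the work surface. World frame = base frame: x ahead of the robot, y to its left, z up, the work surface at z = 0. Lengths are in m, angles in rad, forces in N, time in s.
With the tool pointing down it reaches from about 0.35 to 0.9 m from the base axis. Payload 7.2 kg.
Tool frame: the origin (TCP) lies midway between the tips of the shut fingers; the grasp point (between the pads) lies 19 mm behind it; z points along the fingers, y is the line along which they close (so a half turn about z gives the same grasp; the last joint's range is limited). The gripper opens to 88 mm and grips with 3 to 60 N. Pads are 20 mm wide; open, the fingers measure 115 mm over their backs; the gripper's body (75 mm by 178 mm) begins 61 mm behind the grasp point.
Start: joints at [-1.291, 0.411, -0.013, 1.596, 0.006, 1.134, -0.082], TCP at [0.213, 0.588, 0.223] pointing down, gripper open.
Joint ranges: [-2.95, 2.95], [-0.29, 1.99], [-1.47, 1.44], [0.14, 2.54], [-1.03, 4.17], [0.13, 1.85], [-2.86, 2.86]. Speed limits (rad/s): [2.39, 2.39, 3.01, 3.01, 3.14, 3.14, 3.14].

INTERFACE

Orientations are given as a unit quaternion [x, y, z, w].
In Python, from bench import bot gives the robot as it stands. The module is installed in compiled form; this text tells all that it offers.
- The arm moves only by the tool carry_out, never from a script. Its argument "motion" is a list of rows, each an object with "linear": the shift along the tool's x, y, z in mm, a list of three; "dr": the turn, a rotation vector about the tool's x, y, z in rad, a list of three. In form: [{"linear": [x, y, z], "dr": [rx, ry, rz]}, ...]. A call has 1 to 5 rows; each row is the pose to reach, as a shift and turn from the pose commanded when the call began, along the tool's axes at that moment; what a row does not reach only later rows make up. A row lasts 1/12 s, in which the tool goes at most 41.7 mm and 7.16 degrees, less where a joint would pass 70% of its speed; a pose out of reach is approached as far as the arm can. A call with a gripper value outside its range is refused whole. "jaw" is the gripper command: -1 is shut, 1 is fully open, values between are in proportion, set as the call begins (left out, the last holds). The fingers move at their own pace and stop on an object; "grip_force" is the grip in N (left out, the last holds). Time passes only in rows, so rows that repeat a pose let the fingers close. It gives the time, the measured TCP pose, the force, the opening and the grip force at its end, in the units of the state.
- bot.get_obs(): the state, without advancing time (a new reading comes with each control period).
- bot.get_image(name): name is "scene" or "side" or "wrist"; returns the picture (420x560x3 uint8, red, green, blue); there is no depth.
- bot.get_calibration(name): a dict with "fx", "fy", "cx", "cy" (pixels), "dist" ([k1, k2, p1, p2, k3] as OpenCV has them; the pictures are not rectified), "xyz" and "attitude" of the camera in the world. Camera axes: x right, y up, looking along -z (the intrinsics and any distortion apply to the point x, -y, -z); pixel columns grow to the right and rows downward; lengths in m; the calibration is good to about 2 mm. A picture is of the moment at which its call begins: read the wrist's pose just before it. get_calibration takes no time and is no camera call; for the wrist camera it gives the pose at the moment of the call.
- bot.finish_job(): hands the job in; it is judged then, once.
The state is a dict: "clock": time; "joints": joint angles; "joint_vel": joint speeds; "tau": joint torques, N m; "eef_pos": TCP position; "tool_rot": TCP orientation; "contact_force": force on the tool from outside, world axes, zero at the start; "ft_torque": the same for the moment, N m; "finger_gap": opening from 0.0 (shut) to 1.0 (fully open); "finger_force": force on a finger pad.
Only numpy, scipy, OpenCV 4.12 (cv2) and the standard library are available. Lean on these libraries where they do the work, as an engineer would, in place of code of your own. Each camera call takes 0.05 s, during which the arm holds its last target. There are 200 camera calls.

TASK

Test the banding wheel before decorating: with a fingertip flick it anticlockwise (seen from above) so that it spins on its own and its inlaid mark goes by the pointer at least once with nothing touching it. Then, on a later pass, press a fingertip on the spinning disc and brake it in one go, so that it stops with the mark at the pointer; it must not run down or stop anywhere else first, nor be knocked back. Take the hand away with the wheel left standing on the mark, do not shift the stand, and leave everything else on the table where it is.

Things in the scene. Friction and masses are not known exactly. Their poses are not given: they have to be found in the camera images.
- wheel (a joint): angle of the wheel (a level disc on an upright axis), rad, growing anticlockwise seen from above; unlimited, it counts on over full turns. At 0, 2 pi, 4 pi ... the mark is at the pointer. Starts at rest between -5.2 and -1.2. It runs down slowly: loses about 0.1 rad/s each second when slow, 0.3 at 3 rad/s (then some three turns to go). A fingertip rubbing with a few N stops it almost at once
- stand: grey cast-iron stand of the wheel, 4 kg, loose on the table; round foot 180 mm across; origin at the centre of its underside, x axis points from the wheel's axis towards the pointer, z up
- hub (a point): point on the wheel's axis at the height of the disc's top face, 84 mm above the table. The wheel is an aluminium disc, 240 mm across, 14 mm thick, 1.2 kg give or take a quarter; its flat top is clear all round from 65 to 118 mm off the axis
- pointer (a point): tip of the fixed pointer, level with the disc's top face and 126 mm from the axis, just outside the rim; the pointer sits on an upright grey post of the stand, 139 to 159 mm from the axis, 30 mm wide, whose top is 8 mm above the disc's face
- mark (a point): outer end of the wheel's mark, on the disc's top face 118 mm from the axis; the mark is a dark steel strip inlaid flush in the disc, radial, 45 mm long and 10 mm wide, that reaches almost to the rim
- pin_a (a point): centre of the top of one of two upright steel pins fixed in the disc, 12 mm thick, 26 mm high, 55 mm from the axis; seen from above it is 90 degrees anticlockwise from the mark
- pin_b (a point): centre of the top of the other pin, alike, opposite the first (90 degrees clockwise from the mark)
- ink_jar: closed ink jar, 54 mm across, 65 mm high, stands near the wheel. Not to be disturbed; origin at the centre of its underside
- lino_block: flat grey lino block 100 x 75 x 9 mm, lies near the wheel. Not to be disturbed; origin at the centre of its underside
- lino_cutter: lino cutter with a white handle, 140 mm long, lies near the wheel, mostly on the robot's side. Not to be disturbed; origin under its middle
- water_bottle: bottle, 64 mm across, 200 mm high, far left of the table. Not to be disturbed; origin at the centre of its underside
- phone: grey phone 150 x 74 x 9 mm, lies on the right of the table. Not to be disturbed; origin at the centre of its underside
- mug: white mug, 80 mm across, 90 mm high, far right of the table. Not to be disturbed; origin at the centre of its underside
- glue_brush: brush 200 mm long, lies on the left of the table. Not to be disturbed; origin under its middle

How it is judged:
On the way, in this order (a step that is already met when the one before it is completed fails the run):
1. the wheel, spinning anticlockwise untouched, has carried its mark past the pointer (value of joint wheel above 0.5 rad and velocity of joint wheel above 0.3 rad/s and contact force between anything else and wheel below 0.05 N), for 0.1 s.
2. a fingertip on the disc has brought it to rest with the mark at the pointer (horizontal distance between mark and pointer below 0.03 m and contact force between the fingers and wheel above 0.3 N and velocity of joint wheel between -0.05 and 0.05 rad/s), for 0.1 s.
At the end, for the whole second after the job is handed in: the wheel stands still (under 0.02 rad/s) with the outer end of its mark within 30 mm of the pointer's tip (about 14 degrees either side), after passing the pointer at least once spinning free and being braked by a fingertip; the stand is level and within 20 mm of its place (horizontal distance between mark and pointer below 0.03 m and value of joint wheel above 0.5 rad and distance of stand from where it was at the start of the episode below 0.02 m and angle between stand's own z axis and vertical below 0.03 rad and velocity of joint wheel between -0.02 and 0.02 rad/s); the robot touches nothing.
It fails at once if once the mark has passed the pointer, the wheel came to rest with the mark more than 30 mm from the pointer (value of joint wheel above 0.5 rad and horizontal distance between mark and pointer above 0.03 m and velocity of joint wheel between -0.02 and 0.02 rad/s).
It fails at once if the spinning wheel was knocked back (value of joint wheel above 0.5 rad and velocity of joint wheel below -0.8 rad/s).
It fails at once if the stand was shifted by more than 20 mm, lifted or tipped (distance of stand from where it was at the start of the episode above 0.02 m or angle between stand's own z axis and vertical above 0.1 rad).
It fails at once if a bystander was moved by more than 25 mm, lifted or knocked over (distance of any of ink_jar, lino_block, lino_cutter, water_bottle, phone, mug, glue_brush from where it was at the start of the episode above 0.025 m).
It also fails if it takes over 67 s, if anything falls off the work surface, if the arm or the gripper's body presses on something with over 40 N, if the wrist force passes 120 N, or if a joint passes its speed limit or range.

## Working session

There is one attempt and no reset: what is moved stays moved. The work goes in short steps, Python scripts to look and compute and a tool call to move; the robot and the scene stay as the last step left them, time stands still between calls to the robot, and variables do not carry over. Pictures are saved under pics/ and viewed, at most 10 in all, crops included, and the job is handed in when it is done.

Besides the shell and the picture viewer there is one more tool, called after ">>>" as name(argument=value, ...) on one line, values as JSON. carry_out: Moves the arm, as the interface text tells. Its arguments: {"type":"object","properties":{"motion":{"type":"array"},"jaw":{"type":"number"},"grip_force":{"type":"number"}},"required":["motion"]}

```bash
mkdir -p pics && python3 - <<'E'
from bench import bot
import cv2
print(bot.get_obs())
for n in ("scene","side"):
    im=bot.get_image(n); c=bot.get_calibration(n); print(n,c)
    cv2.imwrite(f"pics/{n}0.png",im[:,:,::-1])
print(bot.get_calibration("wrist"))
E
```

```text
{'clock': 0.0, 'joints': array([-1.29118826,  0.41189068, -0.01271886,  1.59703505,  0.00563344,
        1.1343009 , -0.08222757]), 'joint_vel': array([ 8.57788555e-05, -7.79061184e-04,  7.00650643e-04,  9.33841856e-05,
       -4.57410121e-04, -2.65221055e-04,  1.76574558e-03]), 'tau': array([-1.04978273e-03, -5.87942290e+01,  6.41798247e-01, -2.91076863e+01,
       -5.36015024e-02,  1.82713266e-02,  1.34829011e-04]), 'eef_pos': array([0.21289808, 0.58708568, 0.22181849]), 'tool_rot': array([ 1.73020158e-01,  9.84917959e-01, -7.96197229e-04, -6.83503048e-05]), 'contact_force': array([-0.03799117,  0.13813134,  0.87298583]), 'ft_torque': array([0.01600855, 0.04871666, 0.00736424]), 'finger_force': 0.0, 'finger_gap': 1.0011051111444083}
scene {'fx': 479.4501891525172, 'fy': 479.4501891525172, 'cx': 277.89398881550903, 'cy': 209.29077050283038, 'dist': array([0.00793898, 0.        , 0.        , 0.        , 0.        ]), 'xyz': array([ 1.26671341, -0.60616296,  0.93587894]), 'attitude': array([0.37013169, 0.16879304, 0.40124595, 0.82067846])}
side {'fx': 470.85764132795634, 'fy': 470.85764132795634, 'cx': 279.4325597906848, 'cy': 209.93403603380037, 'dist': array([-0.07233665,  0.        ,  0.        ,  0.        ,  0.        ]), 'xyz': array([ 0.44712537, -1.04108732,  1.07822398]), 'attitude': array([ 0.39132522, -0.02996488, -0.04626123,  0.91860034])}
{'fx': 351.4999198389918, 'fy': 351.4999198389918, 'cx': 279.7582009145238, 'cy': 214.09219237149736, 'dist': array([-0.09281369,  0.        ,  0.        ,  0.        ,  0.        ]), 'xyz': array([0.15280654, 0.60997384, 0.38418978]), 'attitude': array([-0.10023184, -0.0697012 ,  0.56982661,  0.81264565])}
```

View pics/scene0.png

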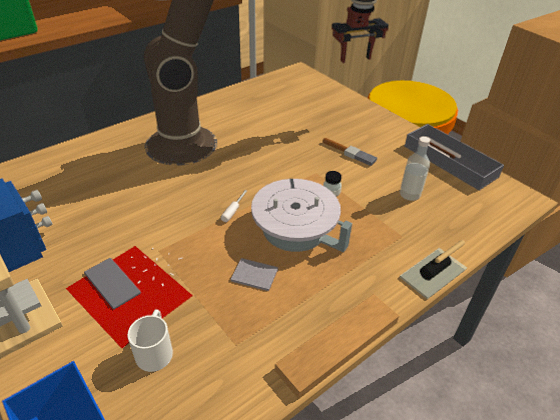

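View pics/side0.png

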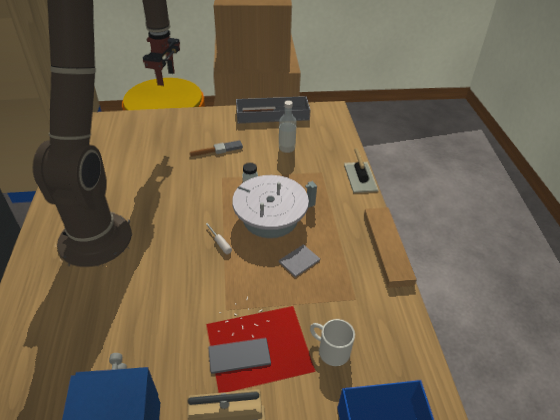

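The scene view shows the wheel with hub near (295,206), mark near (292,184) and pointer post near (346,232). In the side view the hub is near (270,199), the mark near (243,190) and the post near (312,190). I'll enlarge both.

```bash
python3 - <<'E'
import cv2,numpy as np
a=cv2.imread("pics/scene0.png")[165:265,240:360]; b=cv2.imread("pics/side0.png")[155:255,210:330]
f=lambda i:cv2.resize(i,None,fx=5,fy=5,interpolation=cv2.INTER_CUBIC)
cv2.imwrite("pics/ca.png",f(a)); cv2.imwrite("pics/cb.png",f(b))
E
```

```text
(no output)
```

View pics/ca.png

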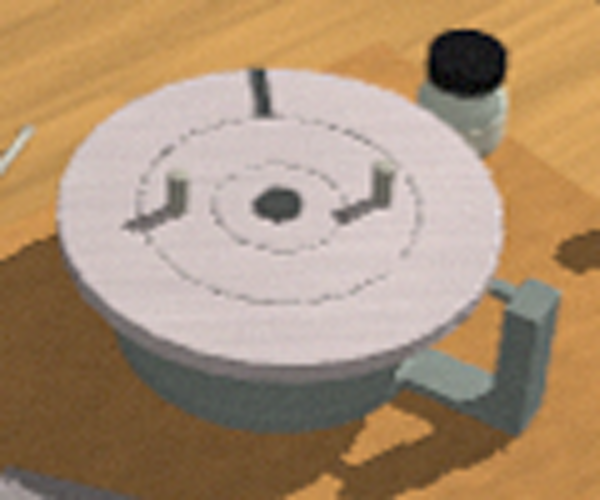

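View pics/cb.png

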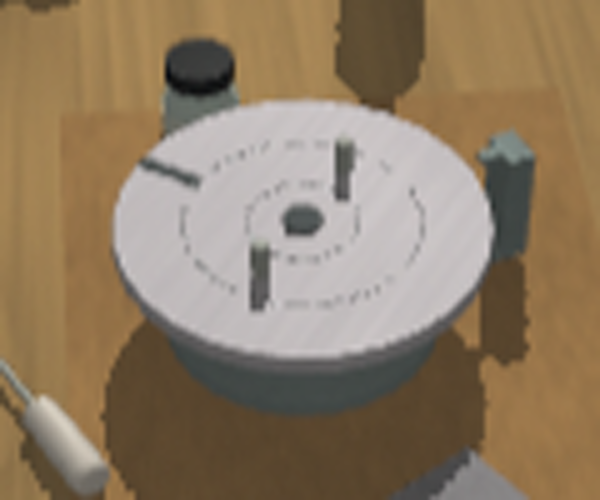

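Scene crop: hub (278,204), mark outer end (257,70), pin tops (178,172) and (383,166), post top (535,293). Side crop: hub (302,220), mark outer end (143,160), pin tops (344,141) and (260,247), post top (507,146), jar lid (200,55), cutter handle end (92,478). Next I turn these into positions.

```bash
cat > h.py <<'E'
import numpy as np, cv2
from scipy.spatial.transform import Rotation as R
from bench import bot
def ray(c,p):
    K=np.array([[c['fx'],0,c['cx']],[0,c['fy'],c['cy']],[0,0,1]])
    u=cv2.undistortPoints(np.array([[p]],float),K,c['dist'])[0,0]
    return R.from_quat(c['attitude']).apply([u[0],-u[1],-1])
def onz(c,p,z):
    d=ray(c,p); return (c['xyz']+d*(z-c['xyz'][2])/d[2])
def proj(c,P):
    q=R.from_quat(c['attitude']).inv().apply(np.atleast_2d(P)-c['xyz'])*[1,-1,-1]
    K=np.array([[c['fx'],0,c['cx']],[0,c['fy'],c['cy']],[0,0,1]])
    return cv2.projectPoints(q,np.zeros(3),np.zeros(3),K,c['dist'])[0][:,0]
E
python3 - <<'E'
from h import *
np.set_printoptions(precision=4,suppress=True)
A={'hub':(278,204,.084),'mark':(257,70,.084),'pinl':(178,172,.11),'pinr':(383,166,.11),'post':(535,293,.092),'pl':(178,213,.084),'pr':(384,207,.084),'jar':(467,57,.065),'rimL':(60,203,.084),'rimR':(502,213,.084)}
B={'hub':(302,220,.084),'mark':(143,160,.084),'pinl':(260,247,.11),'pinr':(344,141,.11),'post':(507,146,.092),'jar':(200,55,.065),'cutH':(92,478,.01),'cutH2':(35,405,.01),'cutB':(-10,350,.005),'lino':(475,455,.009)}
for n,D,o in(('scene',A,(240,165)),('side',B,(210,155))):
    c=bot.get_calibration(n)
    P={}
    for k,(x,y,z) in D.items():
        P[k]=onz(c,((x+.5)/5-.5+o[0],(y+.5)/5-.5+o[1]),z)[:2]
        d=P[k]-P['hub']; print(n,k,P[k],'r',np.hypot(*d),'ang',np.degrees(np.arctan2(d[1],d[0])))
E
```

```text
scene hub [0.5515 0.0416] r 0.0 ang 0.0
scene mark [0.4555 0.1064] r 0.11578651151517443 ang 146.0229815748124
scene pinl [ 0.522  -0.0039] r 0.05430474650006795 ang -122.9993527573692
scene pinr [0.5837 0.0859] r 0.05467750283629386 ang 53.98593337204809
scene post [0.6904 0.0965] r 0.14933622174874298 ang 21.539812244076984
scene pl [ 0.5249 -0.0056] r 0.054289979866120754 ang -119.44341639669666
scene pr [0.5878 0.0855] r 0.056887357047565826 ang 50.44672949890944
scene jar [0.5026 0.2293] r 0.1939755994963415 ang 104.62572784908318
scene rimL [ 0.4804 -0.0511] r 0.11684783660044724 ang -127.50356341224271
scene rimR [0.6296 0.1328] r 0.12004925403259709 ang 49.41956940770889
side hub [0.5544 0.0415] r 0.0 ang 0.0
side mark [0.458  0.1074] r 0.11675236490140972 ang 145.64221831299355
side pinl [ 0.5242 -0.0085] r 0.05848206295137171 ang -121.13853357012317
side pinr [0.585  0.0846] r 0.05284983367254874 ang 54.601403436291335
side post [0.6917 0.0916] r 0.14613967955060367 ang 20.023125286239235
side jar [0.5023 0.2362] r 0.2015308943367078 ang 104.9903086839082
side cutH [ 0.415  -0.0956] r 0.1955127583144919 ang -135.48217210943884
side cutH2 [ 0.3817 -0.0323] r 0.18780097354627198 ang -156.85546727913038
side cutB [0.3535 0.023 ] r 0.20172735394494362 ang -174.73345943457946
side lino [ 0.6475 -0.0974] r 0.1672124752070422 ang -56.156484915450534
```

>>> carry_out(motion=[{"linear": [-40,-40,0],"dr": [0,0,0.05]},{"linear": [-80,-80,0],"dr": [0,0,0.1]},{"linear": [-120,-120,0],"dr": [0,0,0.15]},{"linear": [-160,-160,0],"dr": [0,0,0.2]},{"linear": [-200,-200,0],"dr": [0,0,0.248]}], jaw=-1, grip_force=20)

```text
clock: 0.52
eef_pos: [0.3017, 0.3968, 0.2223]
tool_rot: [0.295, 0.956, -0.0, -0.0]
contact_force: [1.3, 0.6, -0.4]
finger_gap: 0.662
finger_force: 0.0
```

>>> carry_out(motion=[{"linear": [-408,-244,20],"dr": [0,0,0]},{"linear": [-408,-244,20],"dr": [0,0,0]},{"linear": [-408,-244,20],"dr": [0,0,0]},{"linear": [-408,-244,20],"dr": [0,0,0]},{"linear": [-408,-244,20],"dr": [0,0,0]}])

```text
clock: 0.93
eef_pos: [0.3894, 0.2081, 0.2138]
tool_rot: [0.293, 0.956, 0.0, -0.0]
contact_force: [0.5, 0.3, 0.3]
finger_gap: 0.28
finger_force: 0.0
```

```bash
cat >> h.py <<'E'
HUB=np.array([.553,.0415,.084])
def to(P):
    o=bot.get_obs(); r=R.from_quat(o['tool_rot'])
    print('clock',o['clock'],'pos',np.round(o['eef_pos'],4),'x dir',np.round(r.as_matrix()[:,0],3),'F',np.round(o['contact_force'],2))
    print('shift mm',np.round(r.inv().apply(np.array(P)-o['eef_pos'])*1000,1))
E
python3 -c "
from h import *
to([.5016,-.0348,.12])"
```

```text
clock 0.9333 pos [0.3894 0.2081 0.2138] x dir [-0.828  0.561  0.   ] F [0.53 0.27 0.33]
shift mm [-229.2 -138.2   93.7]
```

>>> carry_out(motion=[{"linear": [-229,-138,20],"dr": [0,0,0]},{"linear": [-229,-138,20],"dr": [0,0,0]},{"linear": [-229,-138,20],"dr": [0,0,0]},{"linear": [-229,-138,20],"dr": [0,0,0]},{"linear": [-229,-138,20],"dr": [0,0,0]}])

```text
clock: 1.35
eef_pos: [0.4766, 0.0196, 0.1983]
tool_rot: [0.293, 0.956, 0.0, 0.0]
contact_force: [1.0, 0.7, 1.2]
finger_gap: 0.008
finger_force: 0.0
```

>>> carry_out(motion=[{"linear": [-40,-24,20],"dr": [0,0,0]},{"linear": [-40,-24,50],"dr": [0,0,0]},{"linear": [-40,-24,70],"dr": [0,0,0]},{"linear": [-40,-24,70],"dr": [0,0,0]}])

```text
clock: 1.68
eef_pos: [0.4933, -0.0219, 0.1246]
tool_rot: [0.295, 0.956, -0.002, -0.003]
contact_force: [-0.9, -0.2, -0.2]
finger_gap: 0.006
finger_force: 0.0
```

```bash
python3 -c "
from h import *
to([.5016,-.0348,.094])
for n in ('scene','side'): cv2.imwrite('pics/%s1.png'%n,bot.get_image(n)[:,:,::-1])
a=cv2.imread('pics/scene1.png')[140:270,220:380];b=cv2.imread('pics/side1.png')[110:240,190:350]
cv2.imwrite('pics/c1.png',cv2.resize(np.vstack([a,b]),None,fx=2.3,fy=2.3,interpolation=cv2.INTER_CUBIC))
"
```

```text
clock 1.6833 pos [ 0.4933 -0.0219  0.1246] x dir [-0.827  0.563  0.005] F [-0.88 -0.25 -0.23]
shift mm [-14.3  -5.9  30.6]
```

View pics/c1.png

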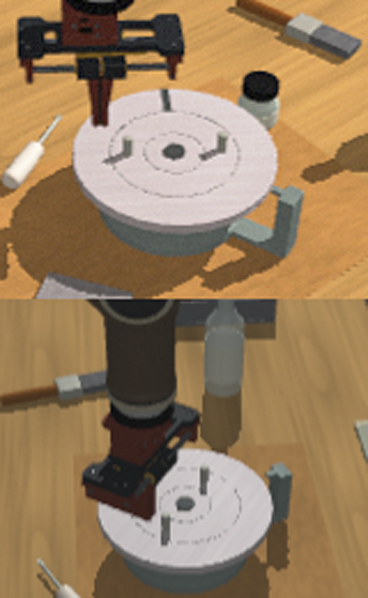

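The shut fingers hang over the near-left part of the disc, with the tip near crop (98,122). The mark at (166,100), both pins and the pointer stay visible from the scene camera. Now a touch test with the wheel at rest.

>>> carry_out(motion=[{"linear": [-14,-6,15],"dr": [0,0,0]},{"linear": [-14,-6,31],"dr": [0,0,0]},{"linear": [-14,-6,31],"dr": [0,0,0]},{"linear": [-14,-6,31],"dr": [0,0,0]}])

```text
clock: 2.12
eef_pos: [0.5043, -0.0328, 0.0983]
tool_rot: [0.293, 0.956, 0.0, -0.0]
contact_force: [-0.6, -1.1, -0.4]
finger_gap: 0.009
finger_force: 0.0
```

```bash
python3 -c "
from h import *
to([.5016,-.0348,.088])"
```

```text
clock 2.1167 pos [ 0.5043 -0.0328  0.0983] x dir [-0.828  0.56   0.   ] F [-0.57 -1.08 -0.36]
shift mm [ 1.1 -3.2 10.3]
```

>>> carry_out(motion=[{"linear": [0,-3,8],"dr": [0,0,0]},{"linear": [0,-3,8],"dr": [0,0,0]},{"linear": [0,-3,8],"dr": [0,0,0]}])

```text
clock: 2.37
eef_pos: [0.5024, -0.0358, 0.0898]
tool_rot: [0.293, 0.956, 0.0, 0.0]
contact_force: [-0.3, -0.3, 0.2]
finger_gap: 0.002
finger_force: 0.0
```

>>> carry_out(motion=[{"linear": [0,0,8],"dr": [0,0,0]}])

```text
clock: 2.45
eef_pos: [0.5041, -0.0361, 0.0835]
tool_rot: [0.293, 0.956, 0.001, 0.002]
contact_force: [-27.5, -16.3, 154.5]
finger_gap: 0.007
finger_force: 80.0
```

>>> carry_out(motion=[{"linear": [0,0,0],"dr": [0,0,0]}])

```text
clock: 2.53
eef_pos: [0.5063, -0.0372, 0.0842]
tool_rot: [0.294, 0.956, 0.001, 0.004]
contact_force: [-1.0, -1.7, 24.5]
finger_gap: 0.003
finger_force: 12.3
```

>>> carry_out(motion=[{"linear": [0,0,0],"dr": [0,0,0]}])

```text
clock: 2.62
eef_pos: [0.506, -0.037, 0.0842]
tool_rot: [0.294, 0.956, 0.001, 0.004]
contact_force: [-2.2, -1.7, 24.2]
finger_gap: 0.007
finger_force: 12.6
```

The 8 mm step hit harder than I intended: the wrist read 154 N at the end of that row, over the 120 N limit. The disc face is at z ≈ 0.084, and about 1 mm of overtravel gives 10 N. I'll lift off, re-measure the stand and wheel, and press gently from now on.

>>> carry_out(motion=[{"linear": [0,0,-5],"dr": [0,0,0]},{"linear": [0,0,-25],"dr": [0,0,0]},{"linear": [0,0,-45],"dr": [0,0,0]},{"linear": [0,0,-45],"dr": [0,0,0]}])

```text
clock: 2.95
eef_pos: [0.5044, -0.0362, 0.1292]
tool_rot: [0.294, 0.956, 0.001, 0.002]
contact_force: [0.6, 0.5, 1.5]
finger_gap: 0.007
finger_force: 0.0
```

```bash
python3 -c "
from h import *
to([.4993,.0116,.12])
im=bot.get_image('scene')
cv2.imwrite('pics/scene2.png',im[:,:,::-1])
a=cv2.imread('pics/scene0.png')[165:265,240:360];b=cv2.imread('pics/scene2.png')[165:265,240:360]
cv2.imwrite('pics/c2.png',cv2.resize(np.hstack([a,b]),None,fx=3.3,fy=3.3,interpolation=cv2.INTER_CUBIC))
"
```

```text
clock 2.95 pos [ 0.5044 -0.0362  0.1292] x dir [-0.828  0.561 -0.004] F [0.58 0.49 1.45]
shift mm [31.  36.6  9.2]
```

View pics/c2.png

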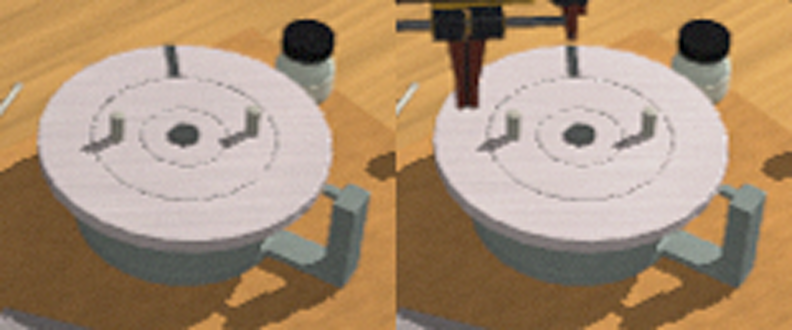

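The wheel and stand haven't visibly moved: post at (742,190) against (346,190), mark at (571,50) against (170,47). Next I move behind pin A and down beside it.

>>> carry_out(motion=[{"linear": [31,20,0],"dr": [0,0,0]},{"linear": [33,37,0],"dr": [0,0,0]},{"linear": [33,37,12],"dr": [0,0,0]},{"linear": [33,37,22],"dr": [0,0,0]},{"linear": [33,37,29],"dr": [0,0,0]}])

```text
clock: 3.42
eef_pos: [0.4949, 0.013, 0.0956]
tool_rot: [0.293, 0.956, -0.001, -0.001]
contact_force: [-0.4, 0.7, -0.1]
finger_gap: 0.004
finger_force: 0.0
```

>>> carry_out(motion=[{"linear": [0,0,2],"dr": [0,0,0]},{"linear": [0,0,2],"dr": [0,0,0]},{"linear": [0,0,2],"dr": [0,0,0]}])

```text
clock: 3.67
eef_pos: [0.4958, 0.0124, 0.0951]
tool_rot: [0.294, 0.956, -0.0, -0.0]
contact_force: [0.6, 0.2, 0.5]
finger_gap: 0.003
finger_force: 0.0
```

```bash
cat >> h.py <<'E'
from scipy.ndimage import map_coordinates
C=bot.get_calibration('scene'); TH=np.radians(np.arange(0,360,1.5))
rr=np.linspace(.08,.113,8)
PX=proj(C,np.array([HUB+[r*np.cos(t),r*np.sin(t),0] for t in TH for r in rr]))
def prof():
    "clock and brightness round the disc"
    t=bot.get_obs()['clock']; g=bot.get_image('scene').mean(2)
    return t,map_coordinates(g,[PX[:,1],PX[:,0]],order=1).reshape(len(TH),-1).mean(1)
E
python3 -c "
from h import *
to([.4993,.0116,.096])
t,p=prof(); print(t,np.round(p[::2]).astype(int))
cv2.imwrite('pics/s3.png',cv2.resize(bot.get_image('scene')[145:265,220:380,::-1],None,fx=4,fy=4,interpolation=cv2.INTER_CUBIC))
"
```

```text
clock 3.6667 pos [0.4958 0.0124 0.0951] x dir [-0.827  0.562  0.   ] F [0.6  0.23 0.52]
shift mm [-3.3  1.3 -0.9]
3.6667 [214 214 213 213 213 212 212 213 213 215 215 214 214 213 214 217 216 216
 216 217 216 218 216 216 216 216 216 216 216 216 216 216 215 215 215 214
 216 215 215 214 215 214 214 214 214 179  76 132 210 212 211 212 212 212
 210 189 147 114  90  63  51  82 116 139 160 178 189 201 209 209 199 184
 174 160 142 130 119 120 121 121 120 121 120 121 120 121 120 121 119 124
 188 211 210 210 212 212 212 211 210 211 210 211 211 210 211 212 212 212
 212 213 213 214 213 214 214 213 214 214 214 213]
```

View pics/s3.png

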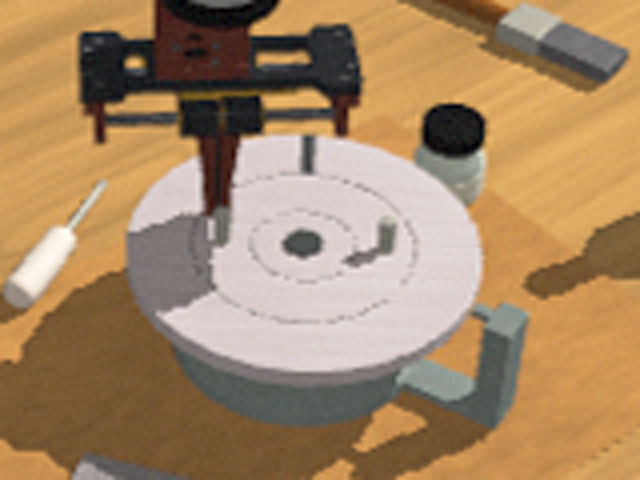

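Mark at (308,155) and pin A at (222,225); the finger is close behind the pin. The profile puts the mark near 139°, so it crept a few degrees clockwise after lift-off. I'll flick now, gently at first and then faster, stop, and lift.

>>> carry_out(motion=[{"linear": [-7,2,0],"dr": [0,0,0]},{"linear": [-10,2,0],"dr": [0,0,0]},{"linear": [-16,3,0],"dr": [0,0,0]},{"linear": [-26,4,0],"dr": [0,0,0]},{"linear": [-38,6,0],"dr": [0,0,0]}])

```text
clock: 4.18
eef_pos: [0.5314, -0.0031, 0.0955]
tool_rot: [0.293, 0.956, 0.0, -0.0]
contact_force: [-1.0, 4.5, 0.8]
finger_gap: 0.004
finger_force: 1.9
```

>>> carry_out(motion=[{"linear": [0,0,-12],"dr": [0,0,0]},{"linear": [0,0,-40],"dr": [0,0,0]}])

```text
clock: 4.35
eef_pos: [0.5301, -0.0041, 0.1332]
tool_rot: [0.294, 0.956, -0.001, -0.002]
contact_force: [-0.2, 0.4, -0.5]
finger_gap: 0.01
finger_force: 0.0
```

```bash
cat >> h.py <<'E'
import json,os
def track(n,fn='log.json'):
    L=json.load(open(fn)) if os.path.exists(fn) else []
    for _ in range(n):
        t,p=prof(); L.append([float(t),p.tolist()])
    json.dump(L,open(fn,'w')); return L
PTR=20.8
def angles(L,bg=None):
    P=np.array([l[1] for l in L]); bg=np.percentile(P,70,axis=0) if bg is None else bg
    out=[]
    for l,p in zip(L,P):
        d=np.clip(bg-p-25,0,None); k=d.argmax()
        if d[k]<30: continue
        i=(np.arange(k-5,k+6))%len(TH); w=d[i]
        out.append((l[0],np.degrees(TH[k])+1.5*(w@np.arange(-5,6))/w.sum(),d[k]))
    return np.array(out)
E
python3 -c "
from h import *
to([.5016,-.0348,.12])
L=track(12)
print(np.round(angles(L),2))
"
```

```text
clock 4.35 pos [ 0.5301 -0.0041  0.1332] x dir [-0.827  0.562  0.003] F [-0.16  0.37 -0.48]
shift mm [  6.3 -41.4  13.4]
[[  4.35 203.24 109.52]
 [  4.4  212.41 106.21]
 [  4.45 221.62 106.08]
 [  4.5  230.79 109.17]
 [  4.55 239.84 107.99]
 [  4.6  248.66  84.49]
 [  4.65 257.86  79.38]
 [  4.7  266.77 101.27]
 [  4.75 275.69 107.71]
 [  4.8  284.47 107.56]
 [  4.85 293.31 106.35]
 [  4.9  302.08 107.37]]
```

Free spin at about 3.15 rad/s. Now to the brake hover point.

>>> carry_out(motion=[{"linear": [3,-20,0],"dr": [0,0,0]},{"linear": [5,-39,0],"dr": [0,0,0]},{"linear": [5,-40,5],"dr": [0,0,0]},{"linear": [5,-40,25],"dr": [0,0,0]},{"linear": [5,-40,40],"dr": [0,0,0]}])

```text
clock: 5.37
eef_pos: [0.5047, -0.0333, 0.0949]
tool_rot: [0.294, 0.956, 0.0, 0.001]
contact_force: [-0.2, 1.2, -0.9]
finger_gap: 0.003
finger_force: 0.0
```

```bash
rm log.json; python3 -c "
from h import *
L=track(40)
to([.5016,-.0348,.0875])
a=angles(L); print(np.round(a[::2],2))
"
```

```text
clock 7.3667 pos [ 0.5042 -0.0336  0.0953] x dir [-0.828  0.561 -0.   ] F [ 0.45 -0.27 -0.22]
shift mm [ 1.5 -2.5  7.8]
[[  5.37  21.11 110.05]
 [  5.47  37.38 110.51]
 [  5.57  53.1  114.48]
 [  5.67  69.16 108.84]
 [  5.77  84.83 109.69]
 [  5.87 100.26 111.82]
 [  5.97 115.47 112.58]
 [  6.07 130.42 111.69]
 [  6.22 152.51  60.27]
 [  6.32 166.96  72.92]
 [  6.42 181.47  60.61]
 [  6.52 195.4   43.76]
 [  6.72 223.16  39.44]
 [  6.82 237.26  58.52]
 [  6.92 250.33  84.11]
 [  7.02 263.71  95.67]
 [  7.12 276.82 106.79]
 [  7.22 289.68 108.55]
 [  7.32 302.55 109.53]]
```

>>> carry_out(motion=[{"linear": [1,-2,3],"dr": [0,0,0]},{"linear": [1,-2,6],"dr": [0,0,0]},{"linear": [1,-2,8],"dr": [0,0,0]},{"linear": [1,-2,8],"dr": [0,0,0]}])

```text
clock: 7.7
eef_pos: [0.5018, -0.0346, 0.0867]
tool_rot: [0.294, 0.956, -0.0, -0.0]
contact_force: [-0.2, 0.2, 0.1]
finger_gap: 0.008
finger_force: 0.0
```

```bash
cat > fit.py <<'E'
from h import *
from scipy.optimize import least_squares
def model(t,q):
    # w' = -(a+b w)
    th0,w0,a,b=q; e=np.exp(-b*t); return th0+(w0+a/b)*(1-e)/b-a/b*t
def run(L,tmin=5.37):
    a=angles(L); a=a[a[:,0]>=tmin]; t=a[:,0]-5.3667; y=np.unwrap(np.radians(a[:,1]))-np.radians(PTR)
    y-=2*np.pi*np.round((y[0]-0)/(2*np.pi))
    s=least_squares(lambda q:model(t,q)-y,[0,2.8,.1,.067],loss='soft_l1',f_scale=.03)
    print('q',s.x,'rms',np.sqrt(np.mean((model(t,s.x)-y)**2)),'max',abs(model(t,s.x)-y).max())
    T=np.arange(0,20,.001); M=model(T,s.x)
    for k in range(1,4):
        if M.max()>2*np.pi*k:
            i=np.argmax(M>2*np.pi*k); print('pass',k,'at',5.3667+T[i],'speed',(M[i+1]-M[i])/.001)
    print('now',bot.get_obs()['clock'],'last',y[-3:])
E
python3 -c "
from fit import *
L=track(25); run(L)
to([.5016,-.0348,.0865])
"
```

```text
q [0.01315761 2.81440051 0.2707889  0.01411214] rms 0.19573534123899972 max 1.165929776217053
pass 1 at 7.9617 speed 2.023062937368536
pass 2 at 12.6737 speed 0.6584528610176221
now 8.95 last [7.87487975 7.96435671 8.05157726]
clock 8.95 pos [ 0.5023 -0.0346  0.0873] x dir [-0.828  0.561 -0.   ] F [-0.46  0.36 -0.08]
shift mm [ 0.5 -0.5  0.8]
```

```bash
sed -i "s/a=a\[a\[:,0\]>=tmin\]/a=a[(a[:,0]>=tmin)\&(a[:,2]>50)]/; s/soft_l1',f_scale=.03/cauchy',f_scale=.02/" fit.py && python3 -c "
from fit import *
L=track(36); run(L)
print(np.round(angles(L)[-5:],1))
"
```

```text
q [0.00633409 2.84307199 0.14359631 0.07194041] rms 0.00861094738891481 max 0.0438515534908408
pass 1 at 7.9627 speed 2.018560061161523
pass 2 at 12.2817 speed 0.946363089409985
now 10.75 last [10.66275917 10.73470643 10.79938291]
[[ 10.5 264.3 100.6]
 [ 10.6 268.2 107.2]
 [ 10.6 271.7 110. ]
 [ 10.6 275.9 108.8]
 [ 10.7 279.6 110.2]]
```

```bash
python3 -c "
from fit import *
L=track(24); run(L); to([.5016,-.0348,.0842])
print([round(float(bot.get_obs()['eef_pos'][2]),5)])
"
```

```text
q [1.43840611e-03 2.85769477e+00 1.05773550e-01 9.04851243e-02] rms 0.006194872611235191 max 0.027065843607513074
pass 1 at 7.963699999999999 speed 2.014283982438414
pass 2 at 12.2317 speed 0.9945030253124543
now 11.95 last [12.12007137 12.17495746 12.22829335]
clock 11.95 pos [ 0.5022 -0.0346  0.0873] x dir [-0.828  0.561  0.   ] F [ 0.33  0.15 -0.87]
shift mm [ 0.4 -0.5  3.1]
[0.08735]
```

>>> carry_out(motion=[{"linear": [0,0,0],"dr": [0,0,0]},{"linear": [0,0,2.4],"dr": [0,0,0]},{"linear": [0,0,3.9],"dr": [0,0,0]},{"linear": [0,0,3.9],"dr": [0,0,0]},{"linear": [0,0,3.9],"dr": [0,0,0]}])

```text
clock: 12.37
eef_pos: [0.5033, -0.0351, 0.0844]
tool_rot: [0.294, 0.956, 0.0, 0.001]
contact_force: [-1.3, -2.0, 9.7]
finger_gap: 0.0
finger_force: 5.1
```

```bash
python3 -c "
from fit import *
L=track(3); print(np.round(angles(L)[-6:],2)); to([.5016,-.0348,.0842])
"
```

```text
[[ 11.8  355.23 112.17]
 [ 11.85 358.37 111.53]
 [ 11.9    1.43 111.82]
 [ 12.37  16.54 111.79]
 [ 12.42  16.52 110.85]
 [ 12.47  16.5  111.82]]
clock 12.5167 pos [ 0.5033 -0.0351  0.0844] x dir [-0.827  0.561 -0.002] F [-0.52 -1.24  9.95]
shift mm [ 1.6 -0.7  0.2]
```

Stopped at 16.5° against the pointer's 20.8°, well inside ±14°. I'll unload slowly so springback doesn't kick the wheel.

>>> carry_out(motion=[{"linear": [0,0,-0.2],"dr": [0,0,0]},{"linear": [0,0,-0.4],"dr": [0,0,0]},{"linear": [0,0,-0.6],"dr": [0,0,0]},{"linear": [0,0,-0.7],"dr": [0,0,0]},{"linear": [0,0,-0.7],"dr": [0,0,0]}])

```text
clock: 12.93
eef_pos: [0.5027, -0.0347, 0.0844]
tool_rot: [0.294, 0.956, 0.0, 0.0]
contact_force: [0.4, -1.2, 5.7]
finger_gap: 0.004
finger_force: 2.9
```

```bash
python3 -c "
from fit import *
L=track(3); print(np.round(angles(L)[-3:],2)); to([.5016,-.0348,.0842])
"
```

```text
[[ 12.93  16.15 109.34]
 [ 12.98  16.15 109.09]
 [ 13.03  16.14 111.01]]
clock 13.0833 pos [ 0.5027 -0.0347  0.0844] x dir [-0.828  0.561 -0.001] F [-0.28 -0.22  5.49]
shift mm [ 0.8 -0.7  0.2]
```

>>> carry_out(motion=[{"linear": [0,0,-0.2],"dr": [0,0,0]},{"linear": [0,0,-0.4],"dr": [0,0,0]},{"linear": [0,0,-0.6],"dr": [0,0,0]},{"linear": [0,0,-0.8],"dr": [0,0,0]},{"linear": [0,0,-0.9],"dr": [0,0,0]}])

```text
clock: 13.5
eef_pos: [0.5019, -0.0346, 0.0848]
tool_rot: [0.293, 0.956, -0.0, -0.0]
contact_force: [0.0, 0.3, -1.3]
finger_gap: 0.011
finger_force: 0.0
```

```bash
python3 -c "
from fit import *
L=track(3); print(np.round(angles(L)[-3:],2)); to([.5016,-.0348,.0842])
"
```

```text
[[ 13.5   15.38 108.22]
 [ 13.55  15.34 108.83]
 [ 13.6   15.34 107.64]]
clock 13.65 pos [ 0.5021 -0.0346  0.0849] x dir [-0.828  0.561  0.   ] F [ 0.28  0.09 -0.23]
shift mm [ 0.3 -0.4  0.7]
```

Off the disc with the wheel still. Now I raise the hand straight up, let it settle, and check.

>>> carry_out(motion=[{"linear": [0,0,-5],"dr": [0,0,0]},{"linear": [0,0,-25],"dr": [0,0,0]},{"linear": [0,0,-55],"dr": [0,0,0]},{"linear": [0,0,-80],"dr": [0,0,0]},{"linear": [0,0,-80],"dr": [0,0,0]}])

```text
clock: 14.07
eef_pos: [0.5048, -0.0351, 0.1696]
tool_rot: [0.294, 0.956, 0.001, 0.003]
contact_force: [1.4, 0.5, 1.0]
finger_gap: 0.005
finger_force: 0.0
```

>>> carry_out(motion=[{"linear": [0,0,0],"dr": [0,0,0]},{"linear": [0,0,0],"dr": [0,0,0]},{"linear": [0,0,0],"dr": [0,0,0]}])

```text
clock: 14.32
eef_pos: [0.5015, -0.0345, 0.1642]
tool_rot: [0.293, 0.956, -0.0, -0.001]
contact_force: [-0.7, 0.5, -0.7]
finger_gap: 0.005
finger_force: 0.0
```

```bash
python3 -c "
from fit import *
L=track(8); print(np.round(angles(L)[-8:],2)); to([.5016,-.0348,.0842])
cv2.imwrite('pics/end.png',cv2.resize(bot.get_image('scene')[145:265,220:380,::-1],None,fx=4,fy=4,interpolation=cv2.INTER_CUBIC))
"
```

```text
[[ 14.32  15.34 109.83]
 [ 14.37  15.34 109.92]
 [ 14.42  15.34 110.71]
 [ 14.47  15.34 109.52]
 [ 14.52  15.34 109.25]
 [ 14.57  15.35 109.52]
 [ 14.62  15.33 108.91]
 [ 14.67  15.34 108.92]]
clock 14.7167 pos [ 0.5021 -0.0347  0.1648] x dir [-0.828  0.561  0.   ] F [0.26 0.86 0.16]
shift mm [ 0.3 -0.4 80.6]
```

View pics/end.png

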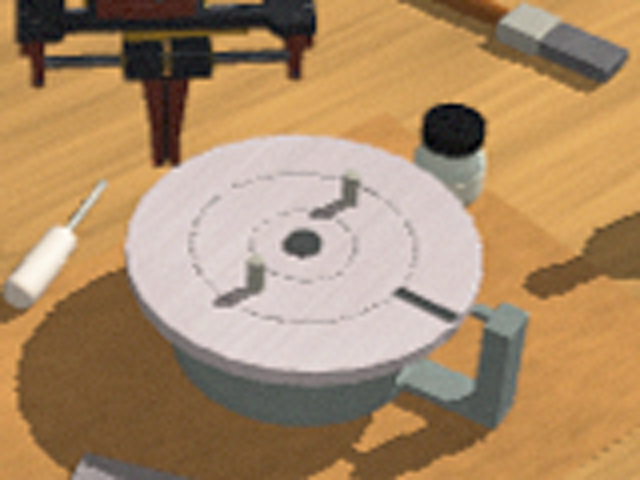

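The mark's end at (457,316) lies next to the pointer tip near (475,312), the wheel is still, and the hand is clear. Handing in.

```bash
python3 -c "
from bench import bot
print(bot.finish_job())"
```

```text
the job is handed in; nothing more can be done
None
```

I spun the wheel free past the pointer, braked it with one fingertip press on the second later pass, and handed it in standing still about 5° from the pointer (14° allowed) with the hand clear; but an early touch test read 154 N at the wrist, over the 120 N limit, so the run may be judged failed for that.

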